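Slide the cooling box down the loading lane

TASK

The blue cooling box, with a finished glass piece inside, stands crooked on the open end of the steel loading lane: push it with the fingertips in between the two yellow guide rails and along the lane until it stands wholly on the green bay. Neither the box nor the robot may touch a yellow rail or the red end stop, and the box must stay flat on the lane, never lifted or tipped. Leave the pot, the vase and the firebrick where they are.

Things in the scene. Friction and masses are not known exactly. Their poses are not given: they have to be found in the camera images.
- lane: Fixed flat steel plate 460 x 220 mm, 8 mm thick, on the work surface. Origin: centre of its underside; x along the lane (the way to push, roughly world -y, up to 26 degrees either way), y across, z up. Top at z = 8 mm. No rails from x = -230 to -50 mm, where the box starts; rails from x = -50 to 230 mm; end stop's face at x = 220 mm.
- bay (a point): Centre of the green painted bay, on the lane's top at lane x = 135, y = 0, z = 8 mm; axes as the lane's. The bay reaches 70 mm each way along the lane (lane x = 65 to 205 mm) and fills the width between the rails. It is flat paint.
- rail_left: Fixed yellow guide rail on the lane, 280 mm long, 12 mm thick, 25 mm high (its top 33 mm above the work surface). Origin: centre of its underside, at lane x = 90, y = +73, z = 8 mm; axes as the lane's. Its inner face is at lane y = +67 mm: 134 mm are clear between the rails.
- rail_right: The other yellow guide rail, of the same size, origin at lane x = 90, y = -73, z = 8 mm; its inner face is at lane y = -67 mm.
- end_stop: Fixed red bar across the end of the lane, 10 mm thick (along the lane), 134 mm wide, 25 mm high. Origin: centre of its underside, at lane x = 225, y = 0, z = 8 mm. Not to be touched.
- cooling_box: Loose closed blue box, flat upright sides, 100 mm long (its x), 110 wide (its y), 80 high, 0.4 to 0.85 kg; round amber window on top. Origin: centre of its underside, z up. Starts near lane x = -155 mm, up to 28 mm off the lane's middle, its x turned up to 0.28 rad from the lane's x. Slides with dry friction and stops when no longer pushed.
- pot: Bystander: loose dark steel pot, rim radius 45 mm, 65 mm high, with two small side handles, beside the lane on its +y side. Origin: centre of its underside.
- vase: Bystander: loose amber glass vase, 68 mm wide, 100 mm high, beside the lane on its +y side. Origin: centre of its underside.
- firebrick: Bystander: loose sand-coloured brick 115 x 55 x 50 mm, just past the end stop end of the lane, on the work surface. Origin: centre of its underside.

How it is judged:
By the outcome, as a careful person would: the job done as asked, in the order asked, and still so for the second after the job is handed in, with the robot touching nothing.
It also fails if it takes over 61 s, if anything falls off the work surface, if the arm or the gripper's body presses on something with over 40 N, if the wrist force passes 120 N, or if a joint passes its speed limit or range.

ROBOT

A 6-joint arm with a two-finger parallel gripper is mounted at the origin on the work surface. World frame = base frame: x ahead of the robot, y to its left, z up, the work surface at z = 0. Lengths are in m, angles in rad, forces in N, time in s.
With the tool pointing down it reaches from about 0.25 to 0.725 m from the base axis. Payload 4 kg.
Tool frame: the origin (TCP) lies on the centre line of the jaws, within the pads' length; the fingertips stand tip_reach ahead of it and the grasp point (between the pads) lies 5 mm behind it (tip_reach is the distance from the TCP to the fingertips, in m); z points along the fingers, y is the direction in which the jaws open and shut (so a half turn about z gives the same grasp; the last joint's range is limited). The gripper opens to 85 mm and grips with 20 to 120 N. Pads are 22 mm wide; open, the fingers measure 114 mm over their backs; the gripper's body (76 mm by 85 mm) begins 54 mm behind the grasp point. The pads swing forward as they close: fully open they stand 13 mm farther back than shut.
Start: joints at [-1.126, 0.241, 0.005, 1.335, 0, 1.571], TCP at [0.215, -0.451, 0.245] pointing down, gripper open.
Joint ranges: [-2.72, 2.72], [-1.05, 1.87], [-1.09, 1.28], [-1.99, 2.15], [-1.42, 1.44], [-3.14, 3.14]. Speed limits (rad/s): [2.79, 2.79, 3.14, 3.14, 3.14, 3.14].

INTERFACE

Orientations are given as a unit quaternion [x, y, z, w].
In Python, from workcell import * gives the robot as it stands.
- The arm moves only by the tool arm_command, never from a script. Its arguments are lists of equal length, an entry for each row: "translation": the shift along the tool's x, y, z in cm, a list of three; "turn": the turn about the tool's z in rad; "hand": the closure, from 0 (fully open) to 1 (shut). In form: {"translation": [[x, y, z], ...], "turn": [turn, ...], "hand": [hand, ...]}. A call has 1 to 5 rows; each row is the pose to reach, as a shift and turn from the pose commanded when the call began, along the tool's axes at that moment; what a row does not reach only later rows make up. A row lasts 1/12 s, in which the tool goes at most 41.7 mm and 7.16 degrees, less where a joint would pass 70% of its speed; a pose out of reach is approached as far as the arm can. A call with a gripper value outside its range is refused whole. The fingers move at their own pace and stop on an object; the grip force is fixed at half the most. Time passes only in rows, so rows that repeat a pose let the fingers close. It gives the time, the measured TCP pose, the force and the opening at its end, in the units of the state.
- get_obs(): the state, without advancing time (a new reading comes with each control period).
- camera(name): name is "scene" or "side" or "wrist"; returns (picture, depth): 384x512x3 uint8, red, green, blue; 384x512 float32, m along the optical axis (not along the pixel's ray), 0 where there is no reading.
- camera_info(name): a dict with "mtx" (3x3 intrinsics, pixels), "dist_coeffs" ([k1, k2, p1, p2, k3] as OpenCV has them; the pictures are not rectified), "world_to_cam" (4x4, takes a point from world to camera coordinates). Camera axes: x right, y down, z forward; pixel columns grow to the right and rows downward; lengths in m; the calibration is good to about 2 mm. A picture is of the moment at which its call begins: read the wrist's pose just before it. camera_info takes no time and is no camera call; for the wrist camera it gives the pose at the moment of the call.
- job_done(): hands the job in, once; it reports no verdict.
Trained networks look in the newest picture that a camera, given by its name, has taken for a name from the list of things; names that differ only in an ending like _2 or _b are one class to them, and where a whole thing is asked for, a point or a joint stands for the part that bears it (a point fixed in the world has none). Each returns a list of dicts, best first, with "conf" (0 to 1); they miss things now and then, are a little off and sometimes report something else, mostly with a low value. They report only what shows in the picture. A call takes as long as a camera call.
- search_frame(camera, name): "location" ([row, column] in pixels, amid what is visible of it).
- spot_point(camera, name): "location" ([row, column] in pixels: a listed point, or the origin of a listed thing).
The state is a dict: "clock": time; "joint_pos": joint angles; "joint_vel": joint speeds; "tau": joint torques, N m; "eef_pos": TCP position; "tool_rot": TCP orientation; "ft_force": force on the tool from outside, world axes, zero at the start; "ft_torque": the same for the moment, N m; "grip_width": finger opening in m.
Only numpy, scipy, OpenCV 4.12 (cv2) and the standard library are available. Lean on these libraries where they do the work, as an engineer would, in place of code of your own. Each camera call takes 0.05 s, during which the arm holds its last target. There are 200 camera calls.

## Working session

There is one attempt and no reset: what is moved stays moved. The work goes in short steps, Python scripts to look and compute and a tool call to move; the robot and the scene stay as the last step left them, time stands still between calls to the robot, and variables do not carry over. Pictures are saved under pics/ and viewed, about 8 in all and at most 12, crops included, and the job is handed in when it is done.

Besides the shell and the picture viewer there is one more tool, called after "Request:" in YAML: its name, and indented under it one key for each argument. arm_command: Moves the arm, as the interface text tells. Its arguments: {"type":"object","properties":{"translation":{"type":"array","items":{"type":"array","items":{"type":"number"}}},"turn":{"type":"array","items":{"type":"number"}},"hand":{"type":"array","items":{"type":"number"}}},"required":["translation","turn","hand"]}

```bash
ls; mkdir -p pics
python3 - <<'E'
from workcell import *
import cv2,numpy as np
o=get_obs(); print({k:np.round(v,3).tolist() for k,v in o.items()})
a=[]
for n in ("scene","side"):
    p,d=camera(n); cv2.imwrite(f"pics/{n}0.png",p[:,:,::-1]); np.save(f"pics/{n}0.npy",d)
    i=camera_info(n); print(n,np.round(i["mtx"],1).tolist(),np.round(i["dist_coeffs"],3),np.round(i["world_to_cam"],3).tolist())
    a.append(p)
    for t in ("cooling_box","lane","bay","end_stop","rail_left","rail_right"):
        print(t,spot_point(n,t)[:2])
E
```

```text
pics
{'clock': 0.0, 'joint_pos': [-1.126, 0.241, 0.004, 1.335, 0.0, 1.571], 'joint_vel': [0.003, -0.001, 0.001, -0.001, 0.002, -0.001], 'tau': [0.001, -37.232, 25.241, 0.017, 0.0, 0.0], 'eef_pos': [0.215, -0.451, 0.244], 'tool_rot': [0.975, 0.221, -0.0, -0.001], 'ft_force': [0.364, -0.258, 0.501], 'ft_torque': [0.047, 0.01, 0.011], 'grip_width': 0.085}
scene [[492.7, 0.0, 251.3], [0.0, 492.7, 192.9], [0.0, 0.0, 1.0]] [-0.19  0.    0.    0.    0.  ] [[-0.783, 0.622, -0.012, 0.506], [0.51, 0.631, -0.585, -0.221], [-0.356, -0.464, -0.811, 1.385], [0.0, 0.0, 0.0, 1.0]]
cooling_box [{'location': [264.7, 333.8], 'conf': 0.76}]
lane [{'location': [208.8, 299.8], 'conf': 0.92}, {'location': [195.3, 198.1], 'conf': 0.4}]
bay [{'location': [172.0, 271.1], 'conf': 0.55}]
end_stop [{'location': [151.5, 252.3], 'conf': 0.9}, {'location': [202.0, 256.8], 'conf': 0.57}]
rail_left [{'location': [201.4, 255.7], 'conf': 0.97}]
rail_right [{'location': [175.6, 302.3], 'conf': 0.75}]
side [[380.9, 0.0, 258.5], [0.0, 380.9, 190.0], [0.0, 0.0, 1.0]] [-0.105  0.     0.     0.     0.   ] [[-0.99, -0.142, 0.008, 0.571], [-0.099, 0.643, -0.759, 0.136], [0.102, -0.753, -0.651, 0.712], [0.0, 0.0, 0.0, 1.0]]
cooling_box [{'location': [304.6, 261.2], 'conf': 0.81}]
lane [{'location': [237.2, 292.4], 'conf': 0.89}]
bay [{'location': [190.5, 305.4], 'conf': 0.87}]
end_stop [{'location': [169.7, 311.6], 'conf': 0.68}]
rail_left [{'location': [198.3, 266.7], 'conf': 0.7}]
rail_right [{'location': [214.2, 334.4], 'conf': 0.71}]
```

View pics/scene0.png

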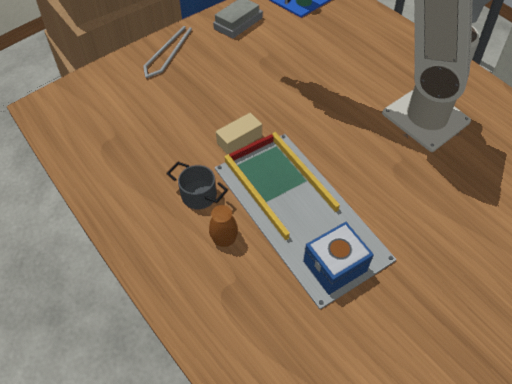

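View pics/side0.png

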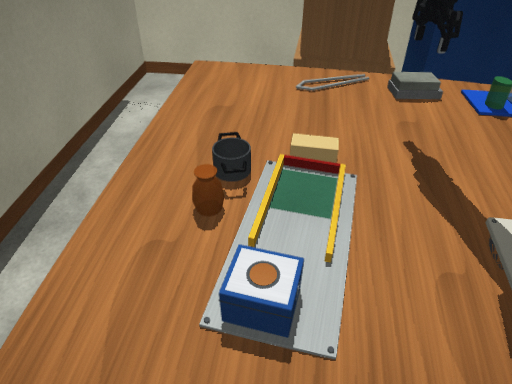

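The scene picture shows the box at about (338,255) on the near end of the lane, with the rails and green bay (270,172) up-left. In the side picture the box top is at (263,274), the bay at (305,190), and the pot and vase are to the left of the lane. Next I measure both by their colours.

```bash
cat > h.py <<'E'
from workcell import *
import cv2,numpy as np
def cloud(n):
    p,d=camera(n); i=camera_info(n); K=np.array(i["mtx"]); D=np.array(i["dist_coeffs"]); T=np.linalg.inv(np.array(i["world_to_cam"]))
    v,u=np.mgrid[:384,:512]
    r=cv2.undistortPoints(np.stack([u,v],-1).reshape(-1,1,2).astype(float),K,D).reshape(384,512,2)
    ray=np.concatenate([r,np.ones((384,512,1))],-1)
    W=(ray*d[...,None])@T[:3,:3].T+T[:3,3]; W[d<=0]=9
    dirw=ray@T[:3,:3].T
    plane=lambda z: T[:3,3]+dirw*((z-T[2,3])/dirw[...,2])[...,None]
    hsv=cv2.cvtColor(p,cv2.COLOR_RGB2HSV)
    return p,W,plane,hsv
def boxtop(W,plane,c=None):
    m=(abs(W[...,2]-.088)<.008)
    if c is not None: m&=np.hypot(*(W[...,:2]-c).transpose(2,0,1))<.11
    m=m.astype(np.uint8)
    k,l,s,_=cv2.connectedComponentsWithStats(m); j=1+np.argmax(s[1:,4]); 
    P=plane(.088)[l==j][:,:2].astype(np.float32)
    return cv2.minAreaRect(P*1000),s[j,4],W[l==j][:,2].mean()
def yellow(W,plane,hsv):
    m=(hsv[...,0]>20)&(hsv[...,0]<30)&(hsv[...,1]>190)&(hsv[...,2]>120)&(abs(W[...,2]-.033)<.006)
    return plane(.033)[m][:,:2]
E
python3 - <<'E'
from h import *
for n in("scene","side"):
    p,W,pl,hsv=cloud(n)
    r,a,z=boxtop(W,pl,np.array([.45,-.3]) if 0 else None); print(n,"box",r,a,z, cv2.boxPoints(r).round(0).tolist())
    Y=yellow(W,pl,hsv)*1000; print(len(Y),Y.min(0),Y.max(0))
    k,l,c=cv2.kmeans(Y.astype(np.float32),2,None,(3,50,.1),10,cv2.KMEANS_PP_CENTERS) if len(Y)>20 else (0,0,0)
    R=cv2.minAreaRect(Y.astype(np.float32)); print("rails rect",R,cv2.boxPoints(R).round(0).tolist())
    G=(abs(hsv[...,0].astype(int)-77)<12)&(hsv[...,1]>90)&(abs(W[...,2]-.008)<.01); g=pl(.008)[G][:,:2]*1000; print("green",len(g),cv2.minAreaRect(g.astype(np.float32)),np.median(g,0))
    S=(abs(W[...,2]-.008)<.004)&(hsv[...,1]<40);s=pl(.008)[S][:,:2]*1000; print("steel",len(s),s.min(0),s.max(0))
E
```

```text
scene box ((549.6865844726562, 178.2578125), (102.3739013671875, 113.55162811279297), 83.21289825439453) 2180 0.08766043517603575 [[487.0, 134.0], [600.0, 121.0], [612.0, 222.0], [499.0, 236.0]]Traceback (most recent call last):
  File "<stdin>", line 5, in <module>
    return umr_minimum(a, axis, None, out, keepdims, initial, where)
ValueError: zero-size array to reduction operation minimum which has no identity
```

Run:
```python
from h import *
def line(P):
    return cv2.fitLine(P.astype(np.float32),cv2.DIST_HUBER,0,.01,.01).ravel()
for n in("scene","side"):
    p,W,pl,hsv=cloud(n)
    r,a,z=boxtop(W,pl); print(n,"box",r,a,z)
    px=(282,228) if n=="scene" else (337,215)
    print(hsv[px[1]-2:px[1]+5,px[0]-2:px[0]+3].reshape(-1,3)[::5].tolist(), W[px[1],px[0]])
    H=hsv.astype(int)
    m=(abs(H[...,0]-25)<6)&(H[...,1]>170)&(H[...,2]>100)&(abs(W[...,2]-.028)<.014)
    k,l,s,_=cv2.connectedComponentsWithStats(m.astype(np.uint8))
    for j in np.argsort(-s[1:,4])[:2]+1:
        q=(l==j)&(W[...,2]>.027); P=pl(.033)[q][:,:2]*1000
        if len(P)>20: print("rail",len(P),cv2.minAreaRect(P.astype(np.float32)),np.median(W[q][:,2]), line(P))
    G=(abs(H[...,0]-77)<14)&(H[...,1]>90)&(abs(W[...,2]-.008)<.012); g=pl(.008)[G][:,:2]*1000; print("green",len(g),cv2.minAreaRect(g.astype(np.float32)) if len(g) else 0)
```

```text
scene box ((549.7562255859375, 178.53848266601562), (102.94306182861328, 113.62110900878906), 83.20533752441406) 2181 0.08766002504630341
[[23, 157, 203], [23, 157, 203], [23, 161, 179], [22, 168, 144], [22, 171, 125], [22, 178, 119], [22, 160, 118]] [0.58488716 0.03651138 0.03308408]
green 1848 ((245.59439086914062, -373.6355285644531), (875.8753662109375, 169.08714294433594), 46.50778579711914)
side box ((545.4353637695312, 179.31837463378906), (105.25821685791016, 110.67117309570312), 82.94359588623047) 4056 0.0881422843650748
[[23, 198, 235], [23, 199, 234], [23, 199, 233], [23, 199, 233], [23, 198, 233], [23, 201, 231], [23, 200, 232]] [ 0.42311309 -0.02896518  0.03359041]
rail 529 ((567.3764038085938, -79.1695556640625), (280.5030822753906, 13.1461763381958), 83.49408721923828) 0.03205404837433856 [ 1.1261101e-01  9.9363917e-01  5.6960852e+02 -6.1829811e+01]
rail 518 ((423.26617431640625, -64.04510498046875), (282.4631652832031, 11.221096992492676), 83.48904418945312) 0.03270929729708516 [ 1.1347518e-01  9.9354082e-01  4.2536023e+02 -4.5460331e+01]
green 2373 ((241.8866729736328, -380.1925048828125), (900.9107055664062, 180.54783630371094), 46.198787689208984)
```

```bash
cat >> h.py <<'E'
from scipy.spatial.transform import Rotation as Ro
MID=np.array([.4953,-.0716]); TH=np.radians(-96.5)   # lane x=90,y=0 point and heading
def lane2w(x,y):
    c,s=np.cos(TH),np.sin(TH); return MID+np.array([[c,-s],[s,c]])@[(x/1e3-.09),y/1e3]
def w2lane(p):
    c,s=np.cos(TH),np.sin(TH); q=np.array([[c,s],[-s,c]])@(np.array(p)[:2]-MID); return q*1e3+[90,0]
def plan(xy,z,yaw):
    o=get_obs(); R=Ro.from_quat(o["tool_rot"]); X=R.as_matrix()
    d=X.T@(np.r_[xy,z]-o["eef_pos"])*100
    y0=np.arctan2(X[1,0],X[0,0]); t=-(yaw-y0); t=(t+np.pi)%(2*np.pi)-np.pi
    print("clock",round(o["clock"],2),"pos",np.round(o["eef_pos"],4),"lane",w2lane(o["eef_pos"]).round(1),"yaw",np.degrees(y0).round(2),"F",np.round(o["ft_force"],1),"j",np.round(o["joint_pos"],2)); print("SHIFT cm",d.round(2),"TURN",t.round(4),"rows",np.ceil(np.linalg.norm(d)/4.17))
E
python3 - <<'E'
from h import *
import workcell; print([k for k in dir(workcell) if not k.startswith('__')], getattr(workcell,'tip_reach',None))
plan([.62,.15],.26,np.radians(-6.5))
# lane cross-check, scene
p,W,pl,hsv=cloud("scene"); H=hsv.astype(int)
m=(abs(H[...,0]-23)<5)&(H[...,1]>120)&(H[...,2]>130)&(W[...,2]>.026)&(W[...,2]<.04)
P=pl(.033)[m][:,:2]*1000
L=np.array([w2lane(q/1000) for q in P]); L=L[(abs(abs(L[:,1])-73)<20)]
for s in(1,-1):
    q=L[L[:,1]*s>0]; print(s,len(q),cv2.minAreaRect(q.astype(np.float32)),np.polyfit(q[:,0],q[:,1],1))
for n,(hr) in {"scene":0}.items():
    Z=(W[...,2]>.03)&(W[...,2]<.12); Q=W[Z]; 
    Lq=np.array([w2lane(q) for q in Q]); k=(Lq[:,1]>115)&(Lq[:,1]<300)&(abs(Lq[:,0])<350)
    print("bystanders lane ext",Lq[k].min(0),Lq[k].max(0))
E
```

```text
['Unreachable', 'camera', 'camera_info', 'get_obs', 'job_done', 'search_frame', 'spot_point', 'tip_reach'] 0.014
clock 0.85 pos [ 0.2151 -0.4514  0.2453] lane [ 499.  -235.4] yaw 25.48 F [-0.3 -0.5 -0.7] j [-1.13  0.24  0.01  1.34  0.    1.57]
SHIFT cm [ 62.42 -36.87  -1.47] TURN 0.5582 rows 18.0
1 491 ((92.49067687988281, 75.9036636352539), (13.807918548583984, 281.49371337890625), 89.86927032470703) [-5.78302606e-03  7.64506311e+01]
-1 422 ((90.36172485351562, -69.23429107666016), (13.45784854888916, 277.7657775878906), 89.74213409423828) [-2.97055368e-03 -6.89934328e+01]
bystanders lane ext [  8.68027422 134.20111893] [261.16444307 237.4987044 ]
```

Request:
arm_command:
  translation:
    - [3.4,-2,-0.1]
    - [6.9,-4.1,-0.2]
    - [10.3,-6.1,-0.3]
    - [13.8,-8.1,-0.4]
    - [17.2,-10.2,-0.5]
  turn: [0,0,0,0,0]
  hand: [0,0,0,0,0]

```text
clock: 1.32
eef_pos: [0.3272, -0.2839, 0.2505]
tool_rot: [0.975, 0.22, 0.0, 0.0]
ft_force: [0.7, -0.2, -0.4]
grip_width: 0.0857
```

Request:
arm_command:
  translation:
    - [3.4,-2,-0.1]
    - [6.9,-4.1,-0.2]
    - [10.3,-6.1,-0.3]
    - [13.8,-8.1,-0.4]
    - [17.2,-10.2,-0.5]
  turn: [0,0,0,0,0]
  hand: [0,0,0,0,0]

```text
clock: 1.73
eef_pos: [0.4388, -0.1174, 0.2557]
tool_rot: [0.975, 0.221, 0.0, 0.0]
ft_force: [1.6, -0.6, 0.3]
grip_width: 0.0856
```

Request:
arm_command:
  translation:
    - [3.4,-2,-0.1]
    - [6.9,-4.1,-0.2]
    - [10.3,-6.1,-0.3]
    - [13.8,-8.1,-0.4]
    - [17.2,-10.2,-0.5]
  turn: [0.1,0.2,0.3,0.4,0.5]
  hand: [0,0,0,0,0]

```text
clock: 2.15
eef_pos: [0.5503, 0.0175, 0.2604]
tool_rot: [1.0, 0.007, -0.0, -0.017]
ft_force: [0.3, -0.2, 0.4]
grip_width: 0.0854
```

Run:
```python
from h import *
plan([.62,.15],.26,np.radians(-6.5))
```

```text
clock 2.15 pos [0.5503 0.0175 0.2604] lane [-4.8 44.5] yaw 0.81 F [ 0.3 -0.2  0.4] j [0.01 0.34 0.18 1.41 0.03 3.14]
SHIFT cm [  7.16 -13.14   0.48] TURN 0.1276 rows 4.0
```

Request:
arm_command:
  translation:
    - [1.6,-2.8,0]
    - [3.2,-5.6,0]
    - [4.8,-8.4,0]
    - [6.2,-11,0]
    - [7.1,-13.1,0]
  turn: [-0.12,-0.24,-0.36,-0.48,-0.6]
  hand: [0,0,0,0,0]

```text
clock: 2.57
eef_pos: [0.621, 0.1426, 0.2636]
tool_rot: [0.954, 0.3, 0.004, -0.015]
ft_force: [-0.9, 0.1, -0.1]
grip_width: 0.0853
```

Request:
arm_command:
  translation:
    - [0,0,0]
    - [0,0,0]
    - [0,0,0]
    - [0,0,0]
    - [0,0,0]
  turn: [-0.12,-0.24,-0.36,-0.48,-0.6]
  hand: [0,0,0,0,0]

```text
clock: 2.98
eef_pos: [0.62, 0.1407, 0.2639]
tool_rot: [0.823, 0.568, 0.008, -0.013]
ft_force: [0.2, 0.6, 0.3]
grip_width: 0.085
```

Request:
arm_command:
  translation:
    - [0,0,0]
    - [0,0,0]
    - [0,0,0]
    - [0,0,0]
    - [0,0,0]
  turn: [-0.12,-0.24,-0.36,-0.48,-0.6]
  hand: [0,0,0,0,0]

```text
clock: 3.4
eef_pos: [0.62, 0.1405, 0.264]
tool_rot: [0.618, 0.786, 0.011, -0.01]
ft_force: [0.4, -0.0, 0.0]
grip_width: 0.0855
```

Request:
arm_command:
  translation:
    - [0,0,0]
    - [0,0,0]
    - [0,0,0]
    - [0,0,0]
    - [0,0,0]
  turn: [-0.12,-0.24,-0.36,-0.48,-0.6]
  hand: [0,0,0,0,0]

```text
clock: 3.82
eef_pos: [0.62, 0.1404, 0.264]
tool_rot: [0.358, 0.933, 0.014, -0.006]
ft_force: [-0.2, -0.5, 0.8]
grip_width: 0.0851
```

Request:
arm_command:
  translation:
    - [0,0,0]
    - [0,0,0]
    - [0,0,0]
    - [0,0,0]
    - [0,0,0]
  turn: [-0.12,-0.24,-0.36,-0.48,-0.6]
  hand: [0,0,0,0,0]

```text
clock: 4.23
eef_pos: [0.62, 0.1405, 0.264]
tool_rot: [0.067, 0.998, 0.015, -0.002]
ft_force: [0.3, 0.4, 0.1]
grip_width: 0.0853
```

Run:
```python
from h import *
plan([.62,.15],.26,np.radians(173.5))
p,W,pl,hsv=cloud("wrist"); cv2.imwrite("pics/w1.png",p[:,:,::-1])
m=abs(W[...,2]-.088)<.006; print(m.sum())
if m.sum()>500:
    r,a,z=boxtop(W,pl); print(r,a,z, w2lane(np.array(r[0])/1000))
```

```text
clock 4.23 pos [0.62   0.1405 0.264 ] lane [-134.8   99.9] yaw 172.36 F [0.3 0.4 0.1] j [0.21 0.51 0.45 1.51 0.03 0.34]
SHIFT cm [0.13 0.93 0.42] TURN -0.0198 rows 1.0
14108
((547.5028076171875, 175.08729553222656), (99.21090698242188, 109.0361557006836), 83.14082336425781) 13984 0.08798281841299314 [-161.01107958   23.94144579]
```

View pics/w1.png

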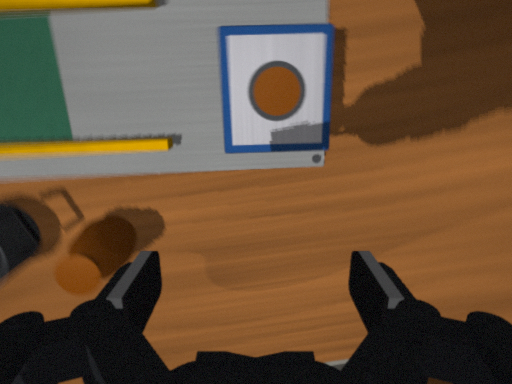

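The wrist picture shows the box top at (277,88), almost square to the lane but too near the left rail, whose end is at (170,145). The vase and pot at left, (80,270) and (10,240), are clear of the work area.

Run:
```python
from h import *
p,W,pl,hsv=cloud("wrist"); H=hsv.astype(int)
m=(abs(H[...,0]-24)<5)&(H[...,1]>190)&(H[...,2]>130)&(abs(W[...,2]-.033)<.005)
L=np.array([w2lane(q) for q in pl(.033)[m][:,:2]])
for s in(1,-1):
    q=L[(L[:,1]*s>40)&(L[:,1]*s<100)]; print(s,len(q),q.min(0),q.max(0),np.polyfit(q[:,0],q[:,1],1))
r,a,z=boxtop(W,pl); B=w2lane(np.array(r[0])/1000); print("box",B,r[2])
plan(lane2w(B[0],B[1]+55+40),.10,np.radians(173.5))
```

```text
1 1664 [-46.23137985  66.67995126] [137.10955495  78.8818055 ] [-1.05171066e-02  7.31890701e+01]
-1 48 [ 55.10901182 -67.92848675] [100.84178119 -66.97526957] [-2.08428063e-02 -6.58252049e+01]
box [-162.03186137   24.28906203] 82.36526489257812
clock 4.33 pos [0.62   0.1405 0.264 ] lane [-134.8   99.9] yaw 172.01 F [ 0.4 -0.1 -0.4] j [0.21 0.51 0.45 1.51 0.03 0.35]
SHIFT cm [-1.96  2.29 16.46] TURN -0.026 rows 5.0
```

Run:
```python
from h import *
plan(lane2w(-160,118),.05,np.radians(173))
o=get_obs(); T=np.linalg.inv(np.array(camera_info("wrist")["world_to_cam"])); X=Ro.from_quat(o["tool_rot"]).as_matrix()
print("cam in tool",X.T@(T[:3,3]-o["eef_pos"]))
```

```text
clock 4.33 pos [0.62   0.1405 0.264 ] lane [-134.8   99.9] yaw 172.01 F [ 0.4 -0.1 -0.4] j [0.21 0.51 0.45 1.51 0.03 0.35]
SHIFT cm [-1.86  1.94 21.46] TURN -0.0173 rows 6.0
cam in tool [ 0.07435718 -0.00013691 -0.12804224]
```

Request:
arm_command:
  translation:
    - [-1.0,1.0,3]
    - [-1.9,1.9,6]
    - [-1.9,1.9,9.5]
    - [-1.9,1.9,13]
    - [-1.9,1.9,16.5]
  turn: [-0.02,-0.02,-0.02,-0.02,-0.02]
  hand: [0.4,0.4,0.4,0.4,0.4]

```text
clock: 4.75
eef_pos: [0.6414, 0.1618, 0.0982]
tool_rot: [0.061, 0.998, 0.015, -0.001]
ft_force: [-0.1, -0.3, 0.5]
grip_width: 0.0515
```

Request:
arm_command:
  translation:
    - [0,0,2.5]
    - [0,0,4.9]
    - [0,0,4.9]
  turn: [0,0,0]
  hand: [0.4,0.4,0.4]

```text
clock: 5.0
eef_pos: [0.6369, 0.1621, 0.0442]
tool_rot: [0.061, 0.998, 0.013, -0.007]
ft_force: [-1.6, -0.6, -1.3]
grip_width: 0.0512
```

Run:
```python
from h import *
print(get_obs()["grip_width"])
plan(lane2w(-160,90),.05,np.radians(173))
p,W,pl,hsv=cloud("wrist"); cv2.imwrite("pics/w2.png",p[:,:,::-1])
p,W,pl,hsv=cloud("side"); cv2.imwrite("pics/s2.png",cv2.resize(p[130:370,150:400,::-1],None,fx=2.4,fy=2.4))
```

```text
0.05116029549347436
clock 5.0 pos [0.6369 0.1621 0.0442] lane [-158.2  114.2] yaw 173.01 F [-1.6 -0.6 -1.3] j [0.24 0.69 0.18 1.06 0.03 0.36]
SHIFT cm [ 2.43  0.17 -0.54] TURN 0.0001 rows 1.0
```

View pics/s2.png

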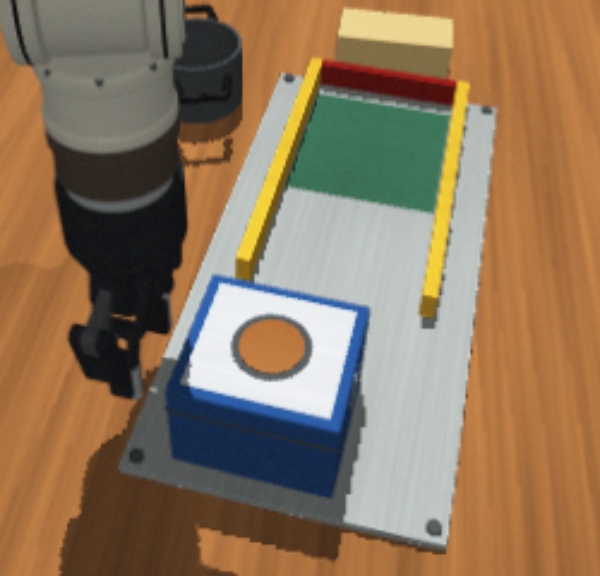

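The side crop shows the fingers at (110,370), standing free on the box's +y side. The box is square to the lane but too near the left rail. Now the sideways push.

Request:
arm_command:
  translation:
    - [0.5,0.1,-0.4]
    - [1.0,0.1,-0.5]
    - [1.5,0.2,-0.5]
    - [2.0,0.2,-0.5]
    - [2.0,0.2,-0.5]
  turn: [0,0,0,0,0]
  hand: [0.4,0.4,0.4,0.4,0.4]

```text
clock: 5.52
eef_pos: [0.6209, 0.1676, 0.0572]
tool_rot: [0.059, 0.998, 0.015, -0.001]
ft_force: [-0.7, -0.9, 0.1]
grip_width: 0.0514
```

Run:
```python
from h import *
plan(lane2w(-160,68),.05,np.radians(173))
for n in ("wrist","side"):
  p,W,pl,hsv=cloud(n); r,a,z=boxtop(W,pl); print(r,a,z,w2lane(np.array(r[0])/1e3))
```

```text
clock 5.52 pos [0.6209 0.1676 0.0572] lane [-161.9   97.7] yaw 173.19 F [-0.7 -0.9  0.1] j [0.25 0.64 0.13 1.04 0.03 0.37]
SHIFT cm [ 2.96 -0.23  0.72] TURN 0.0034 rows 1.0
((562.3550415039062, 174.0606689453125), (97.44520568847656, 78.39933776855469), 83.00912475585938) 85710 0.0878629886151044 [-161.67237291   38.8144248 ]
((545.4794921875, 179.67483520507812), (105.97657012939453, 110.67117309570312), 82.94359588623047) 4059 0.08818112184700116 [-165.34008408   21.41181229]
```

Request:
arm_command:
  translation:
    - [0.4,-0.1,0.3]
    - [0.9,-0.1,0.6]
    - [1.4,-0.2,0.6]
    - [1.9,-0.2,0.6]
    - [2.3,-0.2,0.6]
  turn: [0,0,0,0,0]
  hand: [0.4,0.4,0.4,0.4,0.4]

```text
clock: 6.03
eef_pos: [0.5992, 0.168, 0.05]
tool_rot: [0.06, 0.998, 0.015, -0.0]
ft_force: [4.7, -0.3, -0.1]
grip_width: 0.0517
```

Run:
```python
from h import *
plan(lane2w(-160,68),.05,np.radians(173))
for n in ("scene","side"):
  p,W,pl,hsv=cloud(n); r,a,z=boxtop(W,pl); print(r,a,z,w2lane(np.array(r[0])/1e3))
```

```text
clock 6.03 pos [0.5992 0.168  0.05  ] lane [-159.8   76.1] yaw 173.14 F [ 4.7 -0.3 -0.1] j [0.26 0.61 0.05 1.   0.03 0.38]
SHIFT cm [0.81 0.01 0.01] TURN 0.0024 rows 1.0
((528.63427734375, 180.45223999023438), (101.30460357666016, 101.71505737304688), 83.37850189208984) 1250 0.08795219007329538 [-164.20555914    4.58687619]
((541.58203125, 178.86544799804688), (109.32038116455078, 136.54710388183594), 80.44536590576172) 4205 0.08825885239038316 [-164.09469463   17.63103002]
```

Request:
arm_command:
  translation:
    - [0.3,0,0]
    - [0.6,0,0]
    - [0.8,0,0]
    - [-0.5,0,0]
    - [-2.5,0,0]
  turn: [0,0,0,0,0]
  hand: [0.4,0.4,0.4,0.4,0.4]

```text
clock: 6.55
eef_pos: [0.6201, 0.1655, 0.0492]
tool_rot: [0.059, 0.998, 0.015, -0.004]
ft_force: [-0.9, 1.1, 0.5]
grip_width: 0.0513
```

Request:
arm_command:
  translation:
    - [-1.5,0,-2]
    - [-2,0,-5]
    - [-2,0,-9]
    - [-2,0,-13]
    - [-2,0,-17]
  turn: [0,0,0,0,0]
  hand: [0.4,0.4,0.4,0.4,0.4]

```text
clock: 6.97
eef_pos: [0.6414, 0.1577, 0.22]
tool_rot: [0.059, 0.998, 0.015, -0.004]
ft_force: [1.2, -0.1, 0.4]
grip_width: 0.0514
```

Run:
```python
from h import *
plan(lane2w(-260,0),.22,np.radians(83.5))
for n in ("wrist","side","scene"):
  p,W,pl,hsv=cloud(n); r,a,z=boxtop(W,pl); print(r,a,z,w2lane(np.array(r[0])/1e3))
  H=hsv.astype(int)
  m=(abs(H[...,0]-23)<5)&(H[...,1]>120)&(H[...,2]>130)&(abs(W[...,2]-.033)<.005)
  L=np.array([w2lane(q) for q in pl(.033)[m][:,:2]])
  for s in(1,-1):
    q=L[(L[:,1]*s>50)&(L[:,1]*s<95)&(abs(L[:,0]-90)<160)]
    if len(q): print(s,len(q),q[:,0].min(),q[:,0].max(),np.polyfit(q[:,0],q[:,1],1))
  cv2.imwrite(f"pics/{n}3.png",p[:,:,::-1])
```

```text
clock 6.97 pos [0.6414 0.1577 0.22  ] lane [-154.4  119.2] yaw 173.19 F [ 1.2 -0.1  0.4] j [0.23 0.58 0.45 1.44 0.03 0.35]
SHIFT cm [11.97 10.49  0.42] TURN 1.5653 rows 4.0
((693.00732421875, -35.22233963012695), (47.418216705322266, 35.05876541137695), 29.508014678955078) 1083 0.08708214322732669 [ 31.47507599 192.31836494]Traceback (most recent call last):
  File "<stdin>", line 9, in <module>
IndexError: too many indices for array: array is 1-dimensional, but 2 were indexed
```

Run:
```python
from h import *
for n in ("side","scene"):
  p,W,pl,hsv=cloud(n); r,a,z=boxtop(W,pl); print(r,a,z,w2lane(np.array(r[0])/1e3))
  H=hsv.astype(int)
  m=(abs(H[...,0]-23)<5)&(H[...,1]>120)&(H[...,2]>130)&(abs(W[...,2]-.033)<.005)
  L=np.array([w2lane(q) for q in pl(.033)[m][:,:2]]).reshape(-1,2)
  for s in(1,-1):
    q=L[(L[:,1]*s>50)&(L[:,1]*s<95)&(abs(L[:,0]-90)<160)]
    if len(q): print(s,len(q),q[:,0].min(),q[:,0].max(),np.polyfit(q[:,0],q[:,1],1))
  cv2.imwrite(f"pics/{n}3.png",p[:,:,::-1])
```

```text
((522.1541748046875, 181.13232421875), (105.14807891845703, 110.48734283447266), 83.28606414794922) 4099 0.08810101813025333 [-164.14770325   -1.92855903]
1 497 -49.94773971514056 229.61288914190476 [-5.44271517e-04  7.31970867e+01]
-1 537 -48.71719844595688 231.87958543726913 [-2.85518602e-04 -7.26668009e+01]
((526.1384887695312, 180.4239959716797), (102.2103271484375, 113.46760559082031), 83.22614288330078) 1870 0.08774750621054878 [-163.89496539    2.11032822]
1 465 -48.00127065994002 233.22682216636153 [-6.22465462e-03  7.62064340e+01]
-1 122 -47.23314464611332 229.2366485167985 [ 3.32454607e-03 -6.91633011e+01]
```

View pics/side3.png

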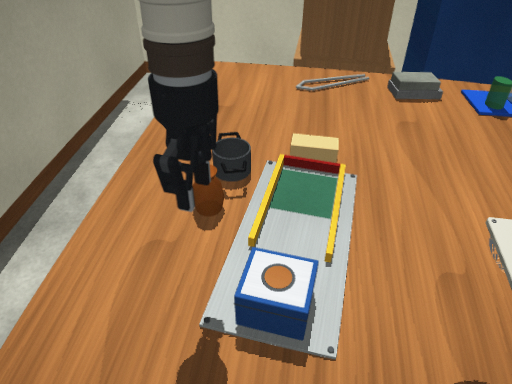

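The side picture shows the box (278,277) now centred between the rail lines. It is about 2 mm toward −y with no visible yaw. Next I go behind it.

Request:
arm_command:
  translation:
    - [2.5,2.2,0]
    - [5,4.4,0]
    - [7.5,6.6,0]
    - [10,8.8,0]
    - [12,10.5,0]
  turn: [-0.12,-0.24,-0.36,-0.48,-0.6]
  hand: [0.4,0.4,0.4,0.4,0.4]

```text
clock: 7.53
eef_pos: [0.533, 0.2772, 0.2208]
tool_rot: [-0.241, 0.97, 0.015, -0.0]
ft_force: [-0.4, 0.4, 1.0]
grip_width: 0.0514
```

Request:
arm_command:
  translation:
    - [0,0,0]
    - [0,0,0]
    - [0,0,0]
    - [0,0,0]
    - [0,0,0]
  turn: [-0.12,-0.24,-0.36,-0.48,-0.6]
  hand: [0.4,0.4,0.4,0.4,0.4]

```text
clock: 7.95
eef_pos: [0.5345, 0.2758, 0.2207]
tool_rot: [-0.517, 0.856, 0.014, 0.004]
ft_force: [-0.0, 0.1, -0.7]
grip_width: 0.0513
```

Request:
arm_command:
  translation:
    - [0,0,0]
    - [0,0,0]
    - [0,0,0]
    - [0,0,0]
  turn: [-0.12,-0.24,-0.376,-0.376]
  hand: [0.4,0.4,0.4,0.4]

```text
clock: 8.28
eef_pos: [0.5348, 0.2757, 0.2208]
tool_rot: [-0.667, 0.745, 0.012, 0.007]
ft_force: [0.3, 0.2, -0.1]
grip_width: 0.0511
```

Run:
```python
from h import *
plan(lane2w(-255,-1),.05,np.radians(-96.7))
p,W,pl,hsv=cloud("wrist"); cv2.imwrite("pics/w4.png",p[:,:,::-1])
r,a,z=boxtop(W,pl,np.array([.524,.18])); print(r,a,z,w2lane(np.array(r[0])/1e3))
H=hsv.astype(int)
m=(abs(H[...,0]-23)<5)&(H[...,1]>120)&(H[...,2]>130)&(abs(W[...,2]-.033)<.005)
L=np.array([w2lane(q) for q in pl(.033)[m][:,:2]]).reshape(-1,2)
for s in(1,-1):
    q=L[(L[:,1]*s>50)&(L[:,1]*s<95)&(abs(L[:,0]-90)<160)]
    if len(q): print(s,len(q),q[:,0].min(),q[:,0].max(),np.polyfit(q[:,0],q[:,1],1))
```

```text
clock 8.28 pos [0.5348 0.2757 0.2208] lane [-2.595e+02 -1.000e-01] yaw -96.39 F [ 0.3  0.2 -0.1] j [ 0.46  0.45  0.24  1.36  0.03 -1.  ]
SHIFT cm [ 0.91 -0.07 17.06] TURN 0.0055 rows 5.0
((525.1624145507812, 184.2061767578125), (87.12648010253906, 109.13436889648438), 82.95448303222656) 18309 0.08838676387150798 [-167.54233903    0.71237333]
```

View pics/w4.png

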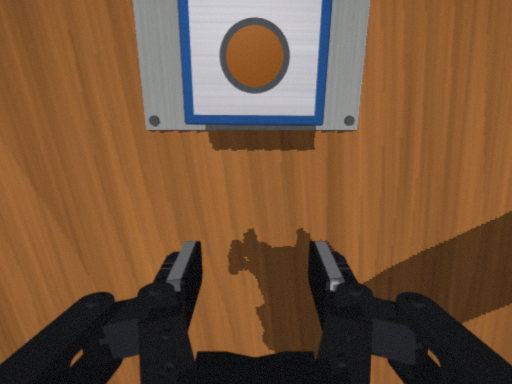

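The wrist picture shows the box's back edge (185–325, 122) centred ahead of the two fingers (190 and 320, 250), square to them. I descend behind it.

Request:
arm_command:
  translation:
    - [0.2,0,3.5]
    - [0.4,0,7]
    - [0.6,0,10.5]
    - [0.9,0,14]
    - [0.9,0,17]
  turn: [0,0,0,0,0]
  hand: [0.4,0.4,0.4,0.4,0.4]

```text
clock: 8.75
eef_pos: [0.5332, 0.2711, 0.0497]
tool_rot: [-0.664, 0.747, 0.012, 0.007]
ft_force: [1.0, 0.5, 0.0]
grip_width: 0.0514
```

Request:
arm_command:
  translation:
    - [0,0,0]
    - [0.5,0,0]
    - [1,0,0]
    - [1.5,0,0]
    - [2,0,0]
  turn: [0,0,0,0,0]
  hand: [0.4,0.4,0.4,0.4,0.4]

```text
clock: 9.17
eef_pos: [0.5349, 0.2526, 0.055]
tool_rot: [-0.665, 0.746, 0.011, 0.012]
ft_force: [0.6, -0.1, -0.3]
grip_width: 0.0511
```

Run:
```python
from h import *
plan(lane2w(74,0),.05,np.radians(-96.6))
```

```text
clock 9.17 pos [0.5349 0.2526 0.055 ] lane [-236.6    2.6] yaw -96.58 F [ 0.6 -0.1 -0.3] j [ 0.43  0.55 -0.05  0.95  0.03 -1.03]
SHIFT cm [31.06  0.22 -0.48] TURN 0.0004 rows 8.0
```

Request:
arm_command:
  translation:
    - [0.6,0,0]
    - [1.2,0,0]
    - [1.9,0,0]
    - [2.7,0,0]
    - [3.5,0,0]
  turn: [0,0,0,0,0]
  hand: [0.4,0.4,0.4,0.4,0.4]

```text
clock: 9.58
eef_pos: [0.5312, 0.2201, 0.0537]
tool_rot: [-0.666, 0.746, 0.012, 0.014]
ft_force: [0.5, 8.6, 4.7]
grip_width: 0.0514
```

Request:
arm_command:
  translation:
    - [0.8,0,0]
    - [1.6,0,0]
    - [2.4,0,0]
    - [3.2,0,0]
    - [4,0,0]
  turn: [0,0,0,0,0]
  hand: [0.4,0.4,0.4,0.4,0.4]

```text
clock: 10.0
eef_pos: [0.5269, 0.1803, 0.0526]
tool_rot: [-0.666, 0.746, 0.012, 0.014]
ft_force: [1.6, 8.1, 3.8]
grip_width: 0.0513
```

Run:
```python
from h import *
plan(lane2w(74,0),.05,np.radians(-96.6))
for n in ("scene","side"):
  p,W,pl,hsv=cloud(n); r,a,z=boxtop(W,pl); print(r,a,z,w2lane(np.array(r[0])/1e3))
  cv2.imwrite(f"pics/{n}5.png",cv2.resize(p[100:330,170:430,::-1],None,fx=2.3,fy=2.3))
```

```text
clock 10.0 pos [0.5269 0.1803 0.0526] lane [-163.9    2.9] yaw -96.45 F [1.6 8.1 3.8] j [ 0.31  0.5  -0.16  0.9   0.03 -1.15]
SHIFT cm [23.78  0.31 -0.61] TURN 0.0026 rows 6.0
((520.2837524414062, 113.60433959960938), (93.14019775390625, 114.59204864501953), 84.54322052001953) 1082 0.08819108427083287 [-96.84206044   3.85742683]
((471.6806335449219, 97.89751434326172), (56.45110321044922, 26.61470603942871), 83.571044921875) 369 0.08837863676462614 [-75.73417167 -42.65520111]
```

View pics/scene5.png

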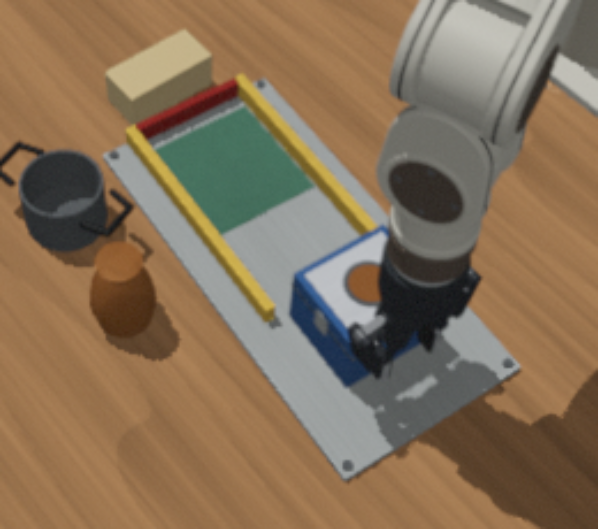

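The scene crop shows the box front at the rail entrance, with a visible gap between its left corner (295,310) and the left rail's end (272,315). I'll check the clearance with numbers.

```bash
cat >> h.py <<'E'
def edges(n="scene"):
    p,W,pl,hsv=cloud(n); L=((pl(.088)[...,:2]-MID)@np.array([[np.cos(TH),-np.sin(TH)],[np.sin(TH),np.cos(TH)]]))*1e3+[90,0]
    m=(abs(W[...,2]-.088)<.005)&(abs(L[...,1])<90); q=L[m]
    print("x max (front)",np.percentile(q[:,0],99.5).round(1))
    xs=[];ys=[];f=[];g=[]
    for x in range(int(q[:,0].min())+8,int(q[:,0].max())-6,6):
        k=q[abs(q[:,0]-x)<4]; 
        if len(k)>5: xs.append(x);ys.append(k[:,1].max());f.append(k[:,1].min())
    print("left edge",np.c_[xs,ys].round(1).tolist())
    print("right edge",np.c_[xs,f].round(1).tolist())
    for y in range(-48,56,12):
        k=q[abs(q[:,1]-y)<4]
        if len(k)>5: g.append([y,k[:,0].max().round(1)])
    print("front",g)
E
python3 -c "
from h import *
edges()"
```

```text
x max (front) -48.8
left edge [[-168.0, 59.3], [-162.0, 58.6], [-156.0, 59.3], [-132.0, 58.5], [-126.0, 58.8], [-120.0, 58.1], [-114.0, 57.3], [-108.0, 57.3], [-102.0, 56.6], [-96.0, 55.8], [-90.0, 56.5], [-84.0, 56.5], [-78.0, 56.1], [-72.0, 56.4], [-66.0, 57.2], [-60.0, 56.4]]
right edge [[-168.0, -58.6], [-162.0, -42.4], [-156.0, 30.8], [-132.0, 19.8], [-126.0, 13.4], [-120.0, 3.5], [-114.0, 0.7], [-108.0, -2.5], [-102.0, -5.3], [-96.0, -12.0], [-90.0, -16.8], [-84.0, -25.2], [-78.0, -28.5], [-72.0, -37.0], [-66.0, -47.6], [-60.0, -51.0]]
front [[-48, np.float64(-48.5)], [-36, np.float64(-48.1)], [-24, np.float64(-48.6)], [-12, np.float64(-48.3)], [0, np.float64(-49.8)], [12, np.float64(-49.3)], [24, np.float64(-48.9)], [36, np.float64(-49.4)], [48, np.float64(-48.9)]]
```

Request:
arm_command:
  translation:
    - [0.8,0,0]
    - [1.6,0,0]
    - [2.4,0,0]
    - [3.2,0,0]
    - [4,0,0]
  turn: [0,0,0,0,0]
  hand: [0.4,0.4,0.4,0.4,0.4]

```text
clock: 10.57
eef_pos: [0.5213, 0.1401, 0.0502]
tool_rot: [-0.666, 0.746, 0.012, 0.012]
ft_force: [1.5, 7.3, 3.7]
grip_width: 0.0515
```

Request:
arm_command:
  translation:
    - [0.8,0,0]
    - [1.6,0,0]
    - [2.4,0,0]
    - [3.2,0,0]
    - [4,0,0]
  turn: [0,0,0,0,0]
  hand: [0.4,0.4,0.4,0.4,0.4]

```text
clock: 10.98
eef_pos: [0.5167, 0.1003, 0.0489]
tool_rot: [-0.666, 0.746, 0.012, 0.012]
ft_force: [1.0, 7.2, 4.0]
grip_width: 0.0513
```

```bash
python3 -c "
from h import *
plan(lane2w(72,0),.053,np.radians(-96.6)); edges()"
```

```text
clock 10.98 pos [0.5167 0.1003 0.0489] lane [-83.2   1.8] yaw -96.45 F [1.  7.2 4. ] j [ 0.17  0.46 -0.24  0.87  0.03 -1.28]
SHIFT cm [15.5   0.2  -0.93] TURN 0.0027 rows 4.0
x max (front) 29.8
left edge [[-89.0, 58.3], [-83.0, 58.3], [-77.0, 57.6], [-53.0, 56.7], [-47.0, 55.9], [-41.0, 56.3], [-35.0, 55.5], [-29.0, 56.2], [-23.0, 56.6], [-17.0, 56.9], [-11.0, 56.1], [-5.0, 56.5], [1.0, 55.7], [7.0, 56.4], [13.0, 56.4], [19.0, 55.6]]
right edge [[-89.0, -49.7], [-83.0, -43.5], [-77.0, 28.5], [-53.0, 51.9], [-47.0, 17.3], [-41.0, 7.1], [-35.0, 3.9], [-29.0, -1.0], [-23.0, -2.3], [-17.0, -7.2], [-11.0, -10.6], [-5.0, -17.5], [1.0, -22.6], [7.0, -27.7], [13.0, -34.8], [19.0, -42.0]]
front [[-48, np.float64(29.6)], [-36, np.float64(29.8)], [-24, np.float64(28.9)], [-12, np.float64(29.2)], [0, np.float64(29.4)], [12, np.float64(29.6)], [24, np.float64(29.9)], [36, np.float64(30.1)], [48, np.float64(29.2)]]
```

Request:
arm_command:
  translation:
    - [0.8,0,0]
    - [1.6,0,-0.1]
    - [2.4,0,-0.1]
    - [3.2,0,-0.1]
    - [4,0,-0.2]
  turn: [0,0,0,0,0]
  hand: [0.4,0.4,0.4,0.4,0.4]

```text
clock: 11.45
eef_pos: [0.5112, 0.0598, 0.0489]
tool_rot: [-0.666, 0.746, 0.012, 0.01]
ft_force: [0.7, 5.2, 0.7]
grip_width: 0.0513
```

Request:
arm_command:
  translation:
    - [0.8,0,0]
    - [1.6,0,-0.1]
    - [2.4,0,-0.1]
    - [3.2,0,-0.1]
    - [4,0,-0.2]
  turn: [0,0,0,0,0]
  hand: [0.4,0.4,0.4,0.4,0.4]

```text
clock: 11.87
eef_pos: [0.5061, 0.0197, 0.0492]
tool_rot: [-0.666, 0.746, 0.012, 0.01]
ft_force: [0.1, 4.4, 1.4]
grip_width: 0.0514
```

```bash
python3 -c "
from h import *
plan(lane2w(74,0),.051,np.radians(-96.6)); edges()"
```

```text
clock 11.87 pos [0.5061 0.0197 0.0492] lane [-1.9  0.4] yaw -96.49 F [0.1 4.4 1.4] j [ 0.02  0.43 -0.28  0.86  0.03 -1.44]
SHIFT cm [ 7.59  0.04 -0.41] TURN 0.002 rows 2.0
x max (front) 110.5
left edge [[-9.0, 56.5], [-3.0, 56.9], [3.0, 57.2], [9.0, 54.5], [33.0, 55.1], [39.0, 54.3], [45.0, 54.6], [51.0, 55.0], [57.0, 54.2], [63.0, 56.5], [69.0, 54.9], [75.0, 54.0], [81.0, 54.8], [87.0, 54.8], [93.0, 53.9], [99.0, 54.7]]
right edge [[-9.0, -59.2], [-3.0, -47.4], [3.0, -47.1], [9.0, 27.1], [33.0, 50.1], [39.0, 17.4], [45.0, 8.8], [51.0, 3.5], [57.0, 0.4], [63.0, -3.0], [69.0, -4.4], [75.0, -9.5], [81.0, -16.8], [87.0, -20.3], [93.0, -23.8], [99.0, -29.1]]
front [[-48, np.float64(1.8)], [-36, np.float64(110.5)], [-24, np.float64(110.5)], [-12, np.float64(110.5)], [0, np.float64(110.5)], [12, np.float64(110.4)], [24, np.float64(110.4)], [36, np.float64(110.4)], [48, np.float64(110.4)]]
```

Request:
arm_command:
  translation:
    - [0.8,0,0]
    - [1.6,-0.1,-0.1]
    - [2.4,-0.1,-0.1]
    - [3.2,-0.1,-0.1]
    - [4,-0.2,-0.2]
  turn: [0,0,0,0,0]
  hand: [0.4,0.4,0.4,0.4,0.4]

```text
clock: 12.33
eef_pos: [0.5031, -0.0201, 0.0499]
tool_rot: [-0.666, 0.746, 0.013, 0.01]
ft_force: [0.4, 5.3, 0.1]
grip_width: 0.0513
```

Request:
arm_command:
  translation:
    - [0.8,0,0]
    - [1.6,-0.1,-0.1]
    - [2.3,-0.1,-0.1]
    - [2.9,-0.1,-0.1]
    - [3.3,-0.1,-0.1]
  turn: [0,0,0,0,0]
  hand: [0.4,0.4,0.4,0.4,0.4]

```text
clock: 12.75
eef_pos: [0.5007, -0.0535, 0.0501]
tool_rot: [-0.666, 0.746, 0.012, 0.01]
ft_force: [-0.1, 6.5, 0.3]
grip_width: 0.051
```

```bash
python3 -c "
from h import *
plan(lane2w(74,0),.051,np.radians(-96.6)); edges()
p=camera('side')[0]; cv2.imwrite('pics/s6.png',cv2.resize(p[60:310,180:430,::-1],None,fx=2.4,fy=2.4))
p=camera('scene')[0]; cv2.imwrite('pics/c6.png',cv2.resize(p[90:300,170:400,::-1],None,fx=2.6,fy=2.6))"
```

```text
clock 12.75 pos [ 0.5007 -0.0535  0.0501] lane [71.4  3.3] yaw -96.53 F [-0.1  6.5  0.3] j [-0.12  0.43 -0.28  0.87  0.03 -1.58]
SHIFT cm [ 0.26  0.33 -0.1 ] TURN 0.0012 rows 1.0
x max (front) 184.3
left edge [[63.0, 58.1], [69.0, 59.2], [75.0, 59.6], [81.0, 59.9], [111.0, 57.8], [117.0, 57.8], [123.0, 56.9], [129.0, 57.7], [135.0, 57.7], [141.0, 56.8], [147.0, 57.2], [153.0, 58.0], [159.0, 56.7], [165.0, 57.1], [171.0, 57.8], [177.0, 57.8]]
right edge [[63.0, -56.9], [69.0, -47.0], [75.0, -46.4], [81.0, -46.4], [111.0, 52.2], [117.0, 20.4], [123.0, 13.3], [129.0, 6.1], [135.0, 4.3], [141.0, 2.9], [147.0, -2.4], [153.0, -5.9], [159.0, -9.5], [165.0, -13.1], [171.0, -18.5], [177.0, -22.2]]
front [[-48, np.float64(82.1)], [-24, np.float64(181.5)], [-12, np.float64(181.3)], [0, np.float64(183.8)], [12, np.float64(183.7)], [24, np.float64(184.7)], [36, np.float64(184.3)], [48, np.float64(184.2)]]
```

View pics/c6.png

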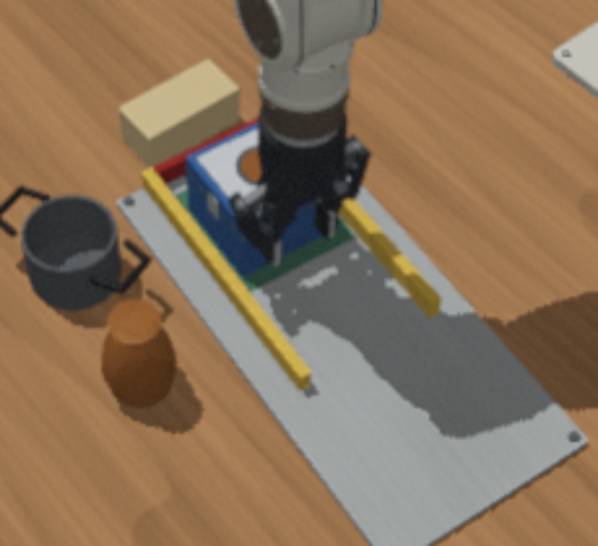

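The scene crop shows the box on the green with a green strip left behind its back edge (300,265), a gap to the red stop, and clear of the left rail. I back off, rise and look with a free view.

Request:
arm_command:
  translation:
    - [-0.5,0,0]
    - [-2,0,-0.1]
    - [-4,0,-0.3]
    - [-5,0,-3]
    - [-6,0,-7]
  turn: [0,0,0,0,0]
  hand: [0.4,0.4,0.4,0.4,0.4]

```text
clock: 13.32
eef_pos: [0.5045, 0.0042, 0.1191]
tool_rot: [-0.666, 0.746, 0.014, 0.005]
ft_force: [0.7, -0.4, 0.9]
grip_width: 0.0513
```

Request:
arm_command:
  translation:
    - [-2,0,-3.5]
    - [-4,0,-7]
    - [-6,0,-10.5]
    - [-9,0,-13]
    - [-13,0,-14]
  turn: [0,0,0,0,0]
  hand: [0.4,0.4,0.4,0.4,0.4]

```text
clock: 13.73
eef_pos: [0.5247, 0.1281, 0.2711]
tool_rot: [-0.664, 0.747, 0.008, 0.012]
ft_force: [2.1, 0.4, -0.5]
grip_width: 0.0514
```

Run:
```python
from h import *
plan(lane2w(74,0),.051,np.radians(-96.6)); edges()
for n in ("scene","side"):
  p,W,pl,hsv=cloud(n); r,a,z=boxtop(W,pl,lane2w(135,0)); print(n,r,a,z,w2lane(np.array(r[0])/1e3))
  if n=="side": cv2.imwrite('pics/s7.png',cv2.resize(p[100:300,190:400,::-1],None,fx=2.8,fy=2.8))
```

```text
clock 13.73 pos [0.5247 0.1281 0.2711] lane [-111.8    6.6] yaw -96.73 F [ 2.1  0.4 -0.5] j [ 0.23  0.3   0.15  1.41  0.03 -1.23]
SHIFT cm [19.22  0.67 21.45] TURN -0.0023 rows 7.0
x max (front) 184.0
left edge [[90.0, 57.5], [96.0, 57.5], [102.0, 56.7], [108.0, 57.4], [114.0, 57.8], [120.0, 58.2], [126.0, 57.3], [132.0, 57.3], [138.0, 56.4], [144.0, 58.8], [150.0, 57.6], [156.0, 58.0], [162.0, 57.1], [168.0, 57.1], [174.0, 58.2]]
right edge [[90.0, -53.4], [96.0, -53.2], [102.0, -53.0], [108.0, -52.6], [114.0, -50.3], [120.0, -51.7], [126.0, -51.7], [132.0, -51.3], [138.0, -51.0], [144.0, -50.6], [150.0, -50.4], [156.0, -51.8], [162.0, -51.6], [168.0, -51.4], [174.0, -51.0]]
front [[-48, np.float64(182.2)], [-36, np.float64(181.9)], [-24, np.float64(181.7)], [-12, np.float64(181.4)], [0, np.float64(183.8)], [12, np.float64(185.0)], [24, np.float64(184.7)], [36, np.float64(184.5)], [48, np.float64(184.2)]]
scene ((494.2705383300781, -114.32543182373047), (105.0660629272461, 112.82501220703125), 84.61317443847656) 1484 0.08802142779106627 [132.56732495   3.81381205]
side ((490.9322509765625, -110.55008697509766), (108.7154769897461, 110.03865814208984), 83.35220336914062) 1359 0.0870813824436263 [1.29194153e+02 6.96025198e-02]
```

View pics/s7.png

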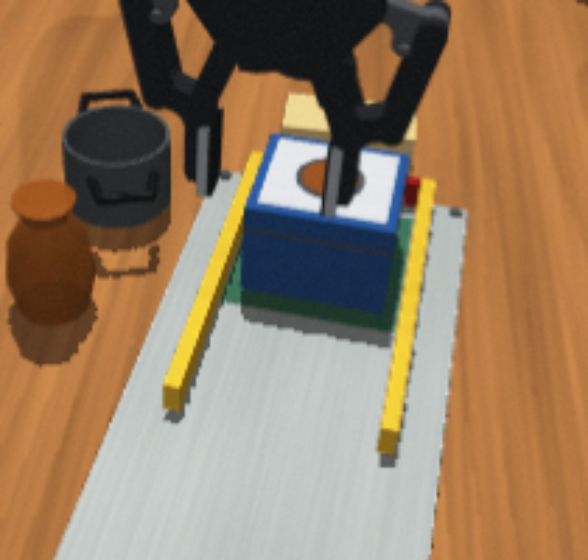

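The side crop shows the box standing flat on the green, with green visible behind it and on both sides, clear of both rails and the stop. The gripper is in the air well above it.

```bash
python3 -c "
from workcell import *
print(job_done())"
```

```text
the job is handed in; nothing more can be done
None
```

I pushed the cooling box onto the green bay and handed the job in at about 14 s on the robot's clock.

- **Moves:** I used two half-open fingertips. One sideways push of about 23 mm brought the box to the middle of the lane, and one straight push from behind took it about 295 mm along it. Then I backed off and raised the arm clear.
- **Position along the lane:** the box's centre measured 132.6 mm from the scene camera and 129.2 mm from the side camera. It needs to be between 115 and 155 mm, so it stands wholly on the bay. Its front is about 35–40 mm short of the red stop.
- **Position across the lane:** the box is within about 1 mm of the middle between the rails, leaving roughly 11–12 mm on each side. The tightest point on the way in was an estimated 8 mm on the right.
- **Box flat:** its top measured 87–88 mm above the work surface, as it should when standing flat. The highest pushing force I read was about 10 N.
- **Disagreements:** the two cameras differed by about 3–4 mm, both across and along the lane. I judged sideways clearance against the rails as each camera saw them. The scene camera also read about 1.3° of yaw at the end, where the side camera read none.
- **Not confirmed:** the pot, the vase and the brick look undisturbed in the pictures, but I did not measure them again.

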